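# Pack a rock sample and lock the case with a hooked pin

### The job

Put the small reddish-brown rock into the open specimen case, close the lid fully, and then lock the case with the red-handled hooked pin from the wooden stand: feed its curved bar down through both rings, following its curve, until its collar rests on the upper ring, and let go. Leave everything else on the bench where it stands.

Things in the scene. Friction and masses are not known exactly. Their poses are not given: they have to be found in the camera images.
- case: Grey specimen case, fixed to the worktop, 150 (local x) x 170 (local y) x 80 mm high without lid, walls and floor 5 mm. Origin: centre of its underside; z up. Its front, with the eyes, is local -x; the lid's hinge runs along y at local x = +75, z = 80.
- eye (a point): Point midway between the two rings at the case's front, on their upright axis, at case-local (-100, 0, 76.5) mm; axes parallel to the case's. Each ring lies flat: opening 11 mm, bar 7 mm thick, 25 mm over all, joined on its +x side. With the lid closed the lid's brass ring (centre 8 mm above this point) lies over the case's steel ring (8 mm below); together they reach 11.5 mm up and down.
- lid (a joint): Lid angle in rad: 0 closed, grows as it opens, about 1.5 stands upright. A stiff hinge: it stays where it is left, and 2 to 6 N at its free edge moves it.
- lid_edge (a point): Point on the lid's outer (upper when closed) face at the middle of its free edge, 150 mm from the hinge line and 10 mm out from the lid's underside plane. The lid is 152 x 172 x 10 mm; its brass ring reaches 36 mm past this edge in the middle.
- stand: Wooden pin stand, fixed, 80 (local x) x 60 x 82 mm high: two upright cheeks 12 mm thick along local x with a 14 mm slot between them (38 mm over both). Origin: centre of its underside.
- pin: Hooked pin, about 80 g, upright in the stand's slot; lifts straight up. Origin: centre of the underside of its steel collar (24 mm across, z 0 to 5), which rests on the cheeks' tops; z up. Above it a red flat grip, 22 (x) x 10 (y) mm, z 5 to 55. Below it a round 6 mm bar bent in the x-z plane: a 90 degree arc of 50 mm centre-line radius from the origin, bulging 14.6 mm to +x, to the tip.
- pin_centre (a point): Centre of the pin's arc, pin-local (-35.4, 0, -35.4) mm. To thread the pin: turn its +x to the case's +x, so this point lies 50 mm out from the rings on the side away from the case; lean the grip about 45 degrees away from the case, tip pointing straight down; enter the tip; then turn the pin about this point by some 70 degrees. Home, the pin leans 10 to 25 degrees toward the case.
- pin_tip (a point): Centre of the end of the pin's bar (pin-local (0, 0, -70.7) mm); its axes are parallel to the pin's.
- brown_rock: Small reddish-brown rock, 39 (x) x 25 (y) x 22 mm high, loose on the worktop. Origin: centre of its underside. The rock to pack.
- pale_rock: Bystander: white-grey pointed rock, 38 x 32 x 27 mm, loose. Origin: centre of its underside.
- long_rock: Bystander: grey oblong rock, 38 x 49 x 26 mm, loose. Origin: centre of its underside.
- vial: Bystander: white vial with black cap, 33 mm across, 70 mm high, standing loose. Origin: centre of its underside.
- small_vial: Bystander: white vial with black cap, 27 mm across, 52 mm high, standing loose. Origin: centre of its underside.
- dish: Bystander: clear round dish, 91 mm across, 14 mm high, loose. Origin: centre of its underside.

How it is judged:
On the way, in this order (a step that is already met when the one before it is completed fails the run):
1. the reddish-brown rock lies in the open case (x of brown_rock in the frame of case between -0.07 and 0.07 m and y of brown_rock in the frame of case between -0.08 and 0.08 m and height (world z) of brown_rock below 0.05 m and value of joint lid above 0.8 rad), for 0.2 s.
2. the lid is closed over it (x of brown_rock in the frame of case between -0.07 and 0.07 m and y of brown_rock in the frame of case between -0.08 and 0.08 m and height (world z) of brown_rock below 0.05 m and value of joint lid below 0.04 rad), for 0.2 s.
3. the pin's bar has passed down through both rings (value of joint lid below 0.04 rad and z of pin_tip in the frame of eye below -0.028 m and horizontal distance between pin and eye below 0.014 m and distance between pin and eye below 0.03 m), for 0.1 s.
At the end, for the whole second after the job is handed in: The reddish-brown rock lies inside the case, the lid is closed (within 0.04 rad), and the released pin rests in both rings: tip at least 42 mm below eye, centre of the collar's underside within 22 mm of eye (14 mm sideways); pin and rock at rest (all of step 2 and z of pin_tip in the frame of eye below -0.042 m and horizontal distance between pin and eye below 0.014 m and distance between pin and eye below 0.022 m and linear speed of each of pin, brown_rock below 0.02 m/s); the robot touches nothing.
It fails at once if the pale rock is moved more than 30 mm (distance of pale_rock from where it was at the start of the episode above 0.03 m).
It fails at once if the long rock is moved more than 30 mm (distance of long_rock from where it was at the start of the episode above 0.03 m).
It fails at once if the vial is moved more than 30 mm or tipped over (distance of vial from where it was at the start of the episode above 0.03 m or angle between vial's own z axis and vertical above 0.5 rad).
It fails at once if the small vial is moved more than 30 mm or tipped over (distance of small_vial from where it was at the start of the episode above 0.03 m or angle between small_vial's own z axis and vertical above 0.5 rad).
It fails at once if the dish is moved more than 30 mm (distance of dish from where it was at the start of the episode above 0.03 m).
It also fails if it takes over 72 s, if anything falls off the work surface, if the arm or the gripper's body presses on something with over 40 N, if the wrist force passes 120 N, or if a joint passes its speed limit or range.

### The arm

A 6-joint arm with a two-finger parallel gripper is mounted at the origin on a cart in front of the work surface, level with it; the furniture and walls round the work are solid. World frame = base frame: x ahead of the robot, y to its left, z up, the work surface at z = 0. Lengths are in m, angles in rad, forces in N, time in s.
With the tool pointing down it reaches from about 0.325 to 1 m from the base axis. Payload 5.1 kg.
Tool frame: the origin (TCP) lies where the fingers leave the gripper's body, on its centre line; the fingertips stand 73 mm ahead of it and the grasp point (between the pads) lies 54 mm ahead of it; z points along the fingers, y is the line along which they close (so a half turn about z gives the same grasp; the last joint's range is limited). The gripper opens to 85 mm and grips with 20 to 120 N. Pads are 22 mm wide; open, the fingers measure 114 mm over their backs; the gripper's body (76 mm by 85 mm) begins 54 mm behind the grasp point. The pads swing forward as they close: fully open they stand 13 mm farther back than shut.
Start: joints at [-1.426, 0.124, 1.65, -0, 1.367, -0.083], TCP at [0.147, -0.633, 0.304] pointing down, gripper open.
Joint ranges: [-2.61, 2.61], [-1.02, 2.33], [0.03, 2.71], [-1.35, 4.49], [0.32, 2.68], [-2.91, 2.91]. Speed limits (rad/s): [2.57, 2.57, 3.14, 3.14, 3.14, 3.14].

### API

Orientations are given as a rotation vector (axis times angle).
In Python, from workcell import manip, eyes, finish_job gives the robot as it stands.
- The arm moves only by the tool carry_out, never from a script. Its argument "moves" is a list of rows, each an object with "translation": the shift along the tool's x, y, z scaled (see below), a list of three; "rotation": the turn, a rotation vector about the tool's x, y, z scaled (see below), a list of three. A call has exactly 10 rows; each row shifts and turns the commanded pose from where the row before left it, along the tool's axes as they then stand; what a row does not reach is not made up. The controller multiplies each number of a shift by 0.1 m and each number of a turn by 90 degrees. A row lasts 1/10 s, in which the tool goes at most 50 mm and 8.59 degrees, less where a joint would pass 70% of its speed; a pose out of reach is approached as far as the arm can. A call with a number of a shift or a turn outside -1 to 1 is refused whole. A call with a gripper value outside its range is refused whole. "jaw" is the finger opening in mm, from 0 to 85.4, set as the call begins (left out, the last holds). The fingers move at their own pace and stop on an object; "newtons" is the grip in N (left out, the last holds). Time passes only in rows, so rows that do not move let the fingers close, or fill a call up. It gives the time, the measured TCP pose, the force, the opening and the grip force at its end, in the units of the state.
- manip.read_state(): the state, without advancing time (a new reading comes with each control period).
- eyes.get_image(name): name is "side" or "top" or "wrist"; returns the picture (384x512x3 uint8, red, green, blue); there is no depth.
- eyes.camera_params(name): a dict with "mtx" (3x3 intrinsics, pixels), "k1" (the pictures are not rectified: a ray, as slopes to the right and down, at radius r is drawn at 1 + k1 r^2 times it, then the intrinsics apply), "R" (3x3) and "t" (3): a world point X has camera coordinates R X + t. Camera axes: x right, y down, z forward; pixel columns grow to the right and rows downward; lengths in m; the calibration is good to about 2 mm. A picture is of the moment at which its call begins: read the wrist's pose just before it. camera_params takes no time and is no camera call; for the wrist camera it gives the pose at the moment of the call.
- finish_job(): hands the job in; it is judged then, once.
The state is a dict: "time_s": time; "joint_positions": joint angles; "joint_velocities": joint speeds; "effort": joint torques, N m; "ee_pos": TCP position; "tcp_rot": TCP orientation; "ft_force": force on the tool from outside, world axes, zero at the start; "moment": the same for the moment, N m; "gripper_width": finger opening in m; "grip_force": force on a finger pad.
Only numpy, scipy, OpenCV 4.12 (cv2) and the standard library are available. Lean on these libraries where they do the work, as an engineer would, in place of code of your own. Each camera call takes 0.05 s, during which the arm holds its last target. There are 200 camera calls.

## Working session

There is one attempt and no reset: what is moved stays moved. The work goes in short steps, Python scripts to look and compute and a tool call to move; the robot and the scene stay as the last step left them, time stands still between calls to the robot, and variables do not carry over. Pictures are saved under pics/ and viewed, at most 10 in all, crops included, and the job is handed in when it is done.

Besides the shell and the picture viewer there is one more tool, called after "Emit:" as a command line: name --argument value ..., lists and objects as JSON in quotes. carry_out: Moves the arm, as the interface text tells. Its arguments: {"type":"object","properties":{"moves":{"type":"array"},"jaw":{"type":"number"},"newtons":{"type":"number"}},"required":["moves"]}

```bash
mkdir -p pics; ls
cat > h.py <<'E'
import numpy as np, cv2
from workcell import manip, eyes, finish_job
from scipy.spatial.transform import Rotation as Ro
def snap(n,f):
    im=eyes.get_image(n); cv2.imwrite(f'pics/{f}.png',im[:,:,::-1]); return im
E
python3 - <<'E'
from h import *
for n in ('side','top','wrist'):
    p=eyes.camera_params(n); print(n,p); snap(n,n+'0')
a=cv2.imread('pics/side0.png');b=cv2.imread('pics/top0.png')
print(manip.read_state())
E
```

```text
pics
side {'mtx': array([[380.73908527,   0.        , 252.21710572],
       [  0.        , 380.73908527, 193.0870419 ],
       [  0.        ,   0.        ,   1.        ]]), 'k1': -0.12325446678300624, 'R': array([[ 9.73700776e-01, -2.27829870e-01, -5.90694987e-04],
       [-1.46690568e-01, -6.24939100e-01, -7.66767891e-01],
       [ 1.74323481e-01,  7.46689140e-01, -6.41924179e-01]]), 't': array([-0.51953258,  0.14180507,  0.85356356])}
top {'mtx': array([[365.0632604 ,   0.        , 252.8251832 ],
       [  0.        , 365.0632604 , 195.36488428],
       [  0.        ,   0.        ,   1.        ]]), 'k1': -0.04064976737767414, 'R': array([[-0.00201245, -0.99999666, -0.00162054],
       [-0.99359455,  0.00218266, -0.11298275],
       [ 0.11298591,  0.00138279, -0.99359563]]), 't': array([-0.00898282,  0.55089839,  1.03567006])}
wrist {'mtx': array([[305.09114583,   0.        , 256.50609369],
       [  0.        , 305.09114583, 190.00453965],
       [  0.        ,   0.        ,   1.        ]]), 'k1': -0.07519090046114675, 'R': array([[ 0.22556478, -0.97422584, -0.00213126],
       [-0.92721203, -0.21534993,  0.30643475],
       [-0.29899562, -0.06714475, -0.95188928]]), 't': array([-0.64856544, -0.04023534,  0.38050107])}
{'time_s': 0.15, 'joint_positions': array([-1.42558877e+00,  1.24373951e-01,  1.65139587e+00,  8.13171557e-06,
        1.36753481e+00, -8.26132610e-02]), 'joint_velocities': array([ 0.00154699, -0.0025841 , -0.0015848 ,  0.00166972,  0.00071575,
        0.0018266 ]), 'effort': array([ 2.01490775e-04, -4.24227083e+01, -3.66013134e+01, -1.06104526e-04,
        4.64858953e-03, -1.33078291e-05]), 'ee_pos': array([ 0.1467163 , -0.63284047,  0.30290221]), 'tcp_rot': array([-3.11953268e+00, -3.56889599e-01,  7.16086953e-05]), 'ft_force': array([-0.38889386, -0.27084516, -0.19955127]), 'moment': array([-0.00121891,  0.03056077, -0.01105026]), 'grip_force': 0.0, 'gripper_width': 0.08530365918185485}
```

Run:
```python
import cv2
for n in ('side','top'):
    a=cv2.imread(f'pics/{n}0.png'); cv2.imwrite(f'pics/{n}0b.png',cv2.resize(a,(800,600),interpolation=cv2.INTER_CUBIC))
```

```text
(no output)
```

View pics/top0b.png

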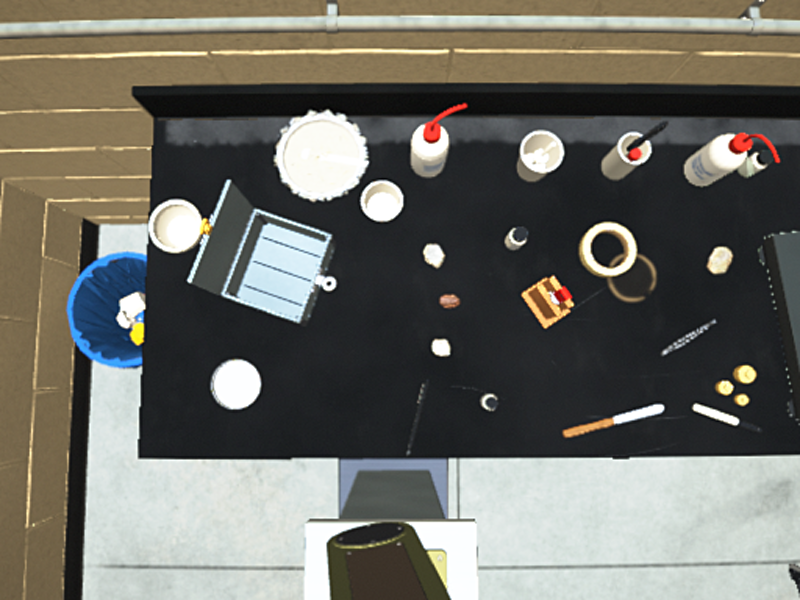

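View pics/side0b.png

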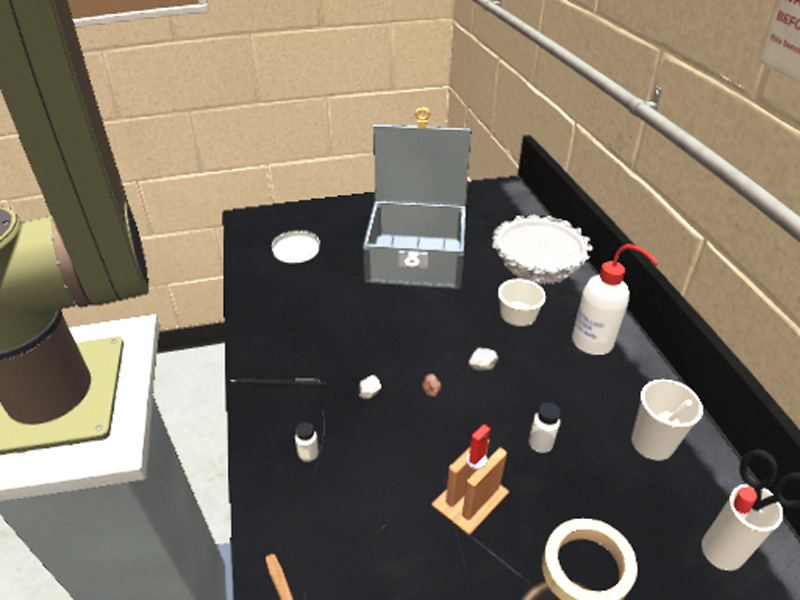

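The top view shows the case at about (270,265), with its steel ring at (328,284). The brown rock is at (449,300) and the stand at (548,302), with the red grip at (562,295). Next I'll enlarge crops to read the features more precisely.

```bash
cat >> h.py <<'E'
def panels(specs,f):
    # specs: (img, x0,y0) 100x75 crops at 4x, arranged 2x2
    out=[]
    for im,x0,y0 in specs:
        c=cv2.resize(im[y0:y0+75,x0:x0+100,::-1],(400,300),interpolation=cv2.INTER_CUBIC)
        for k in range(0,100,10):
            cv2.line(c,(k*4,0),(k*4,8 if k%50 else 16),(0,255,255),1)
            if k<75: cv2.line(c,(0,k*4),(8 if k%50 else 16,k*4),(0,255,255),1)
        out.append(c)
    cv2.imwrite(f'pics/{f}.png',np.vstack([np.hstack(out[:2]),np.hstack(out[2:])]))
def proj(n,X,p=None):
    p=p or eyes.camera_params(n); c=np.atleast_2d(X)@np.array(p['R']).T+p['t']
    s=c[:,:2]/c[:,2:]; s=s*(1+p['k1']*(s**2).sum(1,keepdims=True))
    return s*[p['mtx'][0,0],p['mtx'][1,1]]+[p['mtx'][0,2],p['mtx'][1,2]]
def ray(n,uv,p=None):
    p=p or eyes.camera_params(n); R=np.array(p['R'])
    s=cv2.undistortPoints(np.array([[uv]],float),p['mtx'],np.array([p['k1'],0,0,0.]))[0,0]
    d=R.T@np.array([*s,1]); return -R.T@p['t'],d
def onz(n,uv,z,p=None):
    o,d=ray(n,uv,p); return o+d*(z-o[2])/d[2]
E
python3 - <<'E'
from h import *
t=cv2.imread('pics/top0.png')[:,:,::-1];s=cv2.imread('pics/side0.png')[:,:,::-1]
panels([(t,120,135),(t,280,155),(s,222,110),(s,265,265)],'p1')
E
```

```text
(no output)
```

View pics/p1.png

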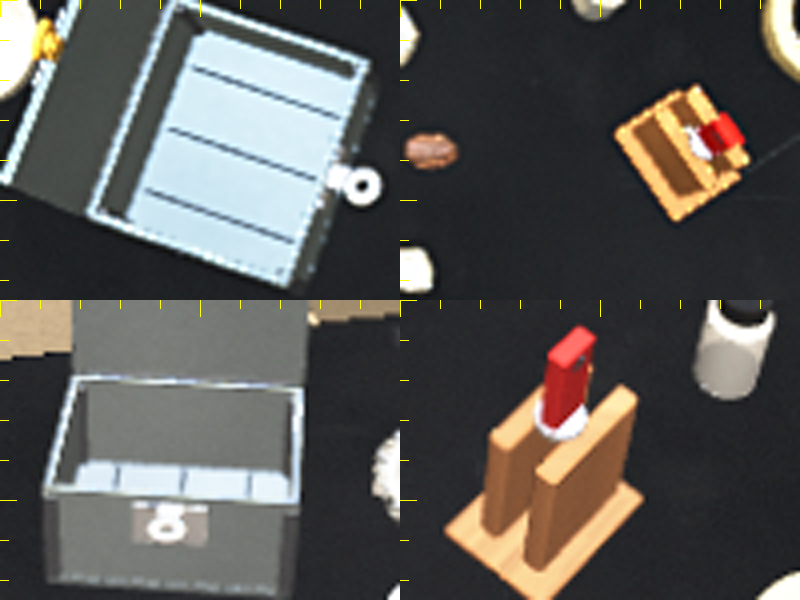

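The crops give these readings, in original image pixels:
- **Top view, case:** the ring hole is at (210.5,181.5). The rim corners are (212.2,150.5), (192.5,206.8) and (142.5,188.2).
- **Side view, case:** the front rim runs from (233.2,158) to (296.8,160).
- **Top view, rock:** (288,192.8).
- **Top view, grip top:** about (360.7,187.7).

Now I'll fit the poses.

```bash
cat > fit.py <<'E'
from h import *
from scipy.optimize import least_squares
P={n:eyes.camera_params(n) for n in('top','side')}
def fit(obs,x0):
    def w(q,L):
        c,s=np.cos(q[2]),np.sin(q[2]); return np.array([q[0]+c*L[0]-s*L[1],q[1]+s*L[0]+c*L[1],L[2]])
    f=lambda q:np.concatenate([proj(n,w(q,np.array(L)/1000),P[n])[0]-uv for n,uv,L in obs])
    r=least_squares(f,x0,loss='soft_l1'); return r.x,f(r.x).reshape(-1,2)
case=[('top',(210.5,181.5),(-100,0,70)),('top',(212.2,150.5),(-75,-85,80)),('top',(192.5,206.8),(-75,85,80)),('top',(142.5,188.2),(75,85,80)),
('side',(233.2,158),(-75,85,80)),('side',(296.8,160),(-75,-85,80)),('side',(240.7,129.5),(75,85,80)),('side',(297.7,132.5),(75,-85,80)),('side',(264,165.8),(-100,0,70)),('side',(234,180.5),(-75,85,0)),('side',(295,184.5),(-75,-85,0))]
q,r=fit(case,[0.4,0.3,1.24]); print('case',q,'\n',r.round(1).tolist())
print('eye',[q[0]-.1*np.cos(q[2]),q[1]-.1*np.sin(q[2])])
# pin by two-view triangulation
def tri(a,b):
    o1,d1=ray('top',a,P['top']);o2,d2=ray('side',b,P['side'])
    A=np.stack([d1,-d2],1); s=np.linalg.lstsq(A,o2-o1,rcond=None)[0]
    return (o1+s[0]*d1+o2+s[1]*d2)/2, np.linalg.norm(o1+s[0]*d1-o2-s[1]*d2)
print('griptop',tri((280+323/4,155+131/4),(265+172/4,265+44/4)))
print('rock',onz('top',(288,192.75),.011,P['top']),tri((288,192.75),(431/1.5625,385/1.5625)))
print('long/pale/others',[onz('top',(u/1.5625,v/1.5625),.012,P['top']).round(3) for u,v in((433,255),(441,347),(516,238),(489,402),(236,384))])
# cheek top corners near cheek in side, z=82
sc=[(265+(x-400)/4,265+(y-300)/4) for x,y in((538,470),(637,395),(492,435))]
print('cheek',[onz('side',c,.082,P['side']).round(4) for c in sc])
sb=[(265+(x-400)/4,265+(y-300)/4) for x,y in((445,530),(643,498))]
print('base',[onz('side',c,.008,P['side']).round(4) for c in sb])
tb=[(280+(x-400)/4,155+y/4) for x,y in((615,132),(678,220),(747,160),(692,87))]
print('stand top',[onz('top',c,z,P['top']).round(4) for c,z in zip(tb,(.008,.008,.082,.082))])
E
python3 fit.py
```

```text
case [0.6223559  0.20234615 1.2370296 ] 
 [[0.6, -1.2], [0.3, -1.6], [-0.6, -1.4], [-0.6, -0.1], [-0.5, -0.6], [-0.0, 1.2], [-0.8, -0.7], [-0.3, -0.6], [-0.3, 2.1], [-0.4, 0.5], [-0.3, 0.5]]
eye [np.float64(0.5895954827723052), np.float64(0.10786464470630228)]
griptop (array([ 0.56022848, -0.29676239,  0.13520531]), np.float64(0.003029704759372288))
rock [ 0.56079242 -0.11499564  0.011     ] (array([ 0.56092164, -0.11478237,  0.01421826]), np.float64(0.0010433728552095244))
long/pale/others [array([ 0.65 , -0.083,  0.012]), array([ 0.474, -0.097,  0.012]), array([ 0.683, -0.244,  0.012]), array([ 0.37 , -0.186,  0.012]), array([0.404, 0.29 , 0.012])]
cheek [array([ 0.5433, -0.3209,  0.082 ]), array([ 0.5999, -0.2938,  0.082 ]), array([ 0.5291, -0.2987,  0.082 ])]
base [array([ 0.511 , -0.2978,  0.008 ]), array([ 0.6094, -0.304 ,  0.008 ])]
stand top [array([ 0.5752, -0.2528,  0.008 ]), array([ 0.509 , -0.2981,  0.008 ]), array([ 0.5454, -0.3283,  0.082 ]), array([ 0.5971, -0.2914,  0.082 ])]
```

```bash
cat >> h.py <<'E'
def Rdown(psi):  # tool z down, tool y at azimuth psi (deg)
    a=np.radians(psi); y=np.array([np.cos(a),np.sin(a),0]); z=np.array([0,0,-1.]); return np.stack([np.cross(y,z),y,z],1)
def plan(p1,R1,n,p0=None,R0=None,show=True):
    # equal-turn rows from (p0,R0) to (p1,R1): straight line, rows in tool units
    s=manip.read_state(); p0=s['ee_pos'] if p0 is None else p0; R0=Ro.from_rotvec(s['tcp_rot']).as_matrix() if R0 is None else R0
    w=Ro.from_matrix(R0.T@R1).as_rotvec(); p=np.array(p0,float); R=R0.copy()
    rt=(w/n/(np.pi/2)).round(4); out=[]
    for i in range(n):
        tgt=p0+(np.array(p1)-p0)*(i+1)/n; t=(R.T@(tgt-p)/.1).round(3)
        out.append(t); p=p+R@t*.1; R=R@Ro.from_rotvec(rt*np.pi/2).as_matrix()
    if show:
        print('rot/row',rt.tolist(),'deg',(np.degrees(np.linalg.norm(w))/n).round(2))
        for t in out: print(t.tolist())
    return out,rt
E
python3 - <<'E'
from h import *
plan([.52,-.14,.27],Rdown(0),18)
E
```

```text
rot/row [-0.0, -0.0, -0.0475] deg 4.27
[0.264, -0.22, 0.019]
[0.279, -0.199, 0.018]
[0.294, -0.179, 0.019]
[0.306, -0.155, 0.019]
[0.317, -0.133, 0.018]
[0.326, -0.109, 0.019]
[0.333, -0.084, 0.019]
[0.338, -0.058, 0.019]
[0.342, -0.034, 0.018]
[0.343, -0.008, 0.019]
[0.343, 0.018, 0.019]
[0.341, 0.043, 0.018]
[0.337, 0.068, 0.019]
[0.33, 0.094, 0.019]
[0.323, 0.117, 0.018]
[0.313, 0.142, 0.019]
[0.301, 0.164, 0.019]
[0.289, 0.187, 0.018]
```

Emit:
carry_out --moves '[{"translation": [0.264, -0.22, 0.019], "rotation": [0, 0, -0.0475]}, {"translation": [0.279, -0.199, 0.019], "rotation": [0, 0, -0.0475]}, {"translation": [0.294, -0.179, 0.019], "rotation": [0, 0, -0.0475]}, {"translation": [0.306, -0.155, 0.019], "rotation": [0, 0, -0.0475]}, {"translation": [0.317, -0.133, 0.019], "rotation": [0, 0, -0.0475]}, {"translation": [0.326, -0.109, 0.019], "rotation": [0, 0, -0.0475]}, {"translation": [0.333, -0.084, 0.019], "rotation": [0, 0, -0.0475]}, {"translation": [0.338, -0.058, 0.019], "rotation": [0, 0, -0.0475]}, {"translation": [0.342, -0.034, 0.019], "rotation": [0, 0, -0.0475]}, {"translation": [0.343, -0.008, 0.019], "rotation": [0, 0, -0.0475]}]'

```text
time_s: 1.15
ee_pos: [0.3547, -0.3581, 0.2846]
tcp_rot: [-2.774, -1.474, -0.0]
ft_force: [0.2, -0.2, -0.6]
gripper_width: 0.0854
grip_force: 0.0
```

Emit:
carry_out --moves '[{"translation": [0.343, 0.018, 0.019], "rotation": [0, 0, -0.0475]}, {"translation": [0.341, 0.043, 0.019], "rotation": [0, 0, -0.0475]}, {"translation": [0.337, 0.068, 0.019], "rotation": [0, 0, -0.0475]}, {"translation": [0.33, 0.094, 0.019], "rotation": [0, 0, -0.0475]}, {"translation": [0.323, 0.117, 0.019], "rotation": [0, 0, -0.0475]}, {"translation": [0.313, 0.142, 0.019], "rotation": [0, 0, -0.0475]}, {"translation": [0.301, 0.164, 0.019], "rotation": [0, 0, -0.0475]}, {"translation": [0.289, 0.187, 0.019], "rotation": [0, 0, -0.0475]}, {"translation": [0, 0, 0], "rotation": [0, 0, 0]}, {"translation": [0, 0, 0], "rotation": [0, 0, 0]}]'

```text
time_s: 2.15
ee_pos: [0.52, -0.1399, 0.2693]
tcp_rot: [-2.22, -2.222, 0.001]
ft_force: [0.1, -0.7, 0.1]
gripper_width: 0.0855
grip_force: 0.0
```

Run:
```python
from h import *
np.save('wp.npy',eyes.camera_params('wrist'),allow_pickle=True)
s=manip.read_state(); print(s['ee_pos'],s['tcp_rot'],s['joint_positions'],s['time_s'])
p=eyes.camera_params('wrist'); print('cam',-p['R'].T@p['t'],p['R'][2])
im=snap('wrist','w1'); cv2.imwrite('pics/w1b.png',cv2.resize(im[:,:,::-1],(800,600),interpolation=cv2.INTER_CUBIC))
print(proj('wrist',[[.5608,-.115,.011],[.5602,-.2968,.137],[.59,.108,.068]],p)*1.5625)
```

```text
[ 0.52004002 -0.13992244  0.26925464] [-2.21977553e+00 -2.22197699e+00  1.30155979e-03] [-3.62368481e-01 -9.87347722e-02  1.93409308e+00 -4.43719575e-04
  1.30730267e+00 -3.63243939e-01] 2.15
cam [ 0.51945821 -0.06106987  0.33961697] [-6.07050828e-04 -3.06665366e-01 -9.51817201e-01]
[[ 460.82275445  225.56933122]
 [ 471.8637791   579.92748863]
 [ 545.7380488  -202.25322646]]
```

View pics/w1b.png

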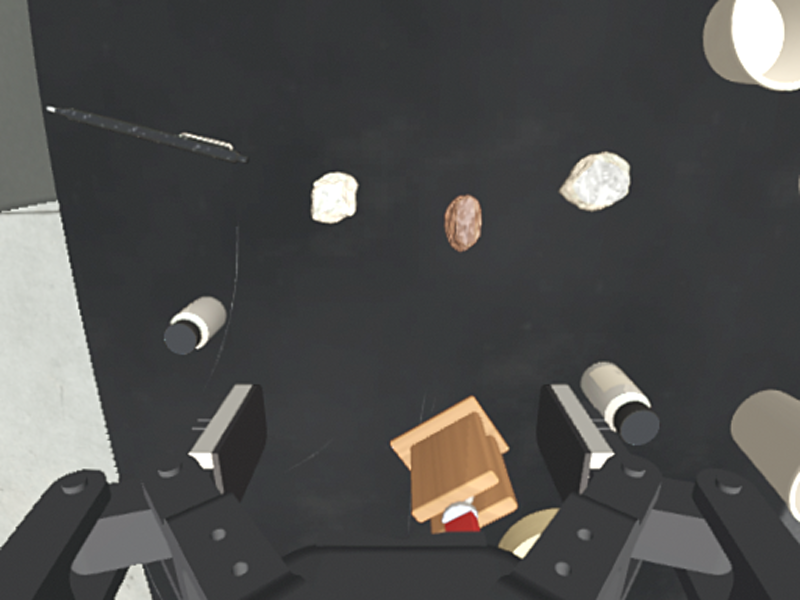

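The wrist view shows the brown rock at (463,223), within 2 px of the prediction. Its long axis is about 10° off image vertical. The pale rock (333,198) and long rock (597,181) sit on either side, so I'll descend with the jaws partly open.

Run:
```python
from h import *
p=[.5615,-.114,.19]; plan(p,Rdown(-10),4); 
w=np.load('wp.npy',allow_pickle=True).item()
for uv,z in(((463,223),.011),((461,533),.137)): print(onz('wrist',np.array(uv)/1.5625,z,w))
```

```text
rot/row [-0.0001, 0.0, 0.0277] deg 2.5
[0.066, 0.104, 0.198]
[0.071, 0.102, 0.199]
[0.076, 0.098, 0.198]
[0.079, 0.095, 0.199]
[ 0.56224421 -0.11320687  0.011     ]
[ 0.55221313 -0.26140219  0.137     ]
```

Emit:
carry_out --moves '[{"translation": [0.068, 0.106, 0.198], "rotation": [0, 0, 0.0277]}, {"translation": [0.073, 0.103, 0.198], "rotation": [0, 0, 0.0277]}, {"translation": [0.077, 0.1, 0.198], "rotation": [0, 0, 0.0277]}, {"translation": [0.08, 0.097, 0.198], "rotation": [0, 0, 0.0277]}, {"translation": [0, 0, 0.2], "rotation": [0, 0, 0]}, {"translation": [0, 0, 0.2], "rotation": [0, 0, 0]}, {"translation": [0, 0, 0.2], "rotation": [0, 0, 0]}, {"translation": [0, 0, 0.2], "rotation": [0, 0, 0]}, {"translation": [0, 0, 0.2], "rotation": [0, 0, 0]}, {"translation": [0, 0, 0.13], "rotation": [0, 0, 0]}]' --jaw 60 --newtons 40

```text
time_s: 3.2
ee_pos: [0.5614, -0.1144, 0.076]
tcp_rot: [-2.407, -2.016, 0.002]
ft_force: [-0.0, -0.5, -1.1]
gripper_width: 0.0598
grip_force: 0.0
```

Emit:
carry_out --moves '[{"translation": [0, 0, 0], "rotation": [0, 0, 0]}, {"translation": [0, 0, 0], "rotation": [0, 0, 0]}, {"translation": [0, 0, 0], "rotation": [0, 0, 0]}, {"translation": [0, 0, 0], "rotation": [0, 0, 0]}, {"translation": [0, 0, 0], "rotation": [0, 0, 0]}, {"translation": [0, 0, 0], "rotation": [0, 0, 0]}, {"translation": [0, 0, 0], "rotation": [0, 0, 0]}, {"translation": [0, 0, -0.1], "rotation": [0, 0, 0]}, {"translation": [0, 0, -0.3], "rotation": [0, 0, 0]}, {"translation": [0, 0, -0.5], "rotation": [0, 0, 0]}]' --jaw 0

```text
time_s: 4.2
ee_pos: [0.5599, -0.1122, 0.1645]
tcp_rot: [-2.4, -2.015, 0.007]
ft_force: [0.2, -1.4, -0.0]
gripper_width: 0.021
grip_force: 36.5
```

Run:
```python
from h import *
c=np.array([.6224,.2023]); u=np.array([np.cos(1.237),np.sin(1.237)])
p=np.r_[c-0.01*u,.28]; R0=Rdown(-10); s=manip.read_state(); print(s['ee_pos'],s['joint_positions'],s['gripper_width'],s['grip_force'])
plan(p,Rdown(-19.1),8)
```

```text
[ 0.55988946 -0.11218011  0.16454029] [-2.91957612e-01  8.34307274e-02  1.94062596e+00  6.47952107e-04
  1.12660648e+00 -1.18206325e-01] 0.02104987694779435 36.51705758049502
rot/row [-0.0007, -0.0001, 0.0127] deg 1.14
[0.389, 0.006, -0.144]
[0.388, -0.002, -0.144]
[0.389, -0.01, -0.143]
[0.388, -0.017, -0.144]
[0.388, -0.025, -0.144]
[0.387, -0.032, -0.144]
[0.386, -0.04, -0.145]
[0.386, -0.047, -0.144]
```

Emit:
carry_out --moves '[{"translation": [0.388, 0.006, -0.144], "rotation": [0, 0, 0.0127]}, {"translation": [0.388, -0.002, -0.144], "rotation": [0, 0, 0.0127]}, {"translation": [0.388, -0.01, -0.144], "rotation": [0, 0, 0.0127]}, {"translation": [0.388, -0.017, -0.144], "rotation": [0, 0, 0.0127]}, {"translation": [0.388, -0.025, -0.144], "rotation": [0, 0, 0.0127]}, {"translation": [0.387, -0.032, -0.144], "rotation": [0, 0, 0.0127]}, {"translation": [0.387, -0.04, -0.144], "rotation": [0, 0, 0.0127]}, {"translation": [0.387, -0.047, -0.144], "rotation": [0, 0, 0.0127]}, {"translation": [0, 0, 0.2], "rotation": [0, 0, 0]}, {"translation": [0, 0, 0.3], "rotation": [0, 0, 0]}]'

```text
time_s: 5.2
ee_pos: [0.6226, 0.1942, 0.236]
tcp_rot: [2.555, 1.824, 0.01]
ft_force: [0.8, -0.8, -0.2]
gripper_width: 0.0212
grip_force: 36.5
```

Emit:
carry_out --moves '[{"translation": [0, 0, 0.35], "rotation": [0, 0, 0]}, {"translation": [0, 0, 0.35], "rotation": [0, 0, 0]}, {"translation": [0, 0, 0.3], "rotation": [0, 0, 0]}, {"translation": [0, 0, 0.2], "rotation": [0, 0, 0]}, {"translation": [0, 0, 0.15], "rotation": [0, 0, 0]}, {"translation": [0, 0, 0.03], "rotation": [0, 0, 0]}, {"translation": [0, 0, 0], "rotation": [0, 0, 0]}, {"translation": [0, 0, 0], "rotation": [0, 0, 0]}, {"translation": [0, 0, 0], "rotation": [0, 0, 0]}, {"translation": [0, 0, 0], "rotation": [0, 0, 0]}]'

```text
time_s: 6.2
ee_pos: [0.622, 0.1921, 0.0961]
tcp_rot: [2.559, 1.821, 0.003]
ft_force: [-0.2, -0.4, 0.3]
gripper_width: 0.0207
grip_force: 36.5
```

Emit:
carry_out --moves '[{"translation": [0, 0, 0], "rotation": [0, 0, 0]}, {"translation": [0, 0, 0], "rotation": [0, 0, 0]}, {"translation": [0, 0, 0], "rotation": [0, 0, 0]}, {"translation": [0, 0, 0], "rotation": [0, 0, 0]}, {"translation": [0, 0, -0.3], "rotation": [0, 0, 0]}, {"translation": [0, 0, -0.4], "rotation": [0, 0, 0]}, {"translation": [0, 0, -0.5], "rotation": [0, 0, 0]}, {"translation": [0, 0, -0.5], "rotation": [0, 0, 0]}, {"translation": [0, 0, -0.4], "rotation": [0, 0, 0]}, {"translation": [0, 0, 0], "rotation": [0, 0, 0]}]' --jaw 55

```text
time_s: 7.2
ee_pos: [0.624, 0.1926, 0.3142]
tcp_rot: [2.555, 1.818, 0.021]
ft_force: [1.0, -1.5, 1.0]
gripper_width: 0.0554
grip_force: 0.0
```

Run:
```python
from h import *
s=manip.read_state(); print(s['ee_pos'],s['joint_positions'],s['gripper_width'])
w=snap('wrist','w2'); sd=snap('side','s2'); t=snap('top','t2')
wb=cv2.resize(w[:,:,::-1],(400,300),interpolation=cv2.INTER_AREA)
sc=cv2.resize(sd[50:200,215:415,::-1],(400,300),interpolation=cv2.INTER_CUBIC)
tc=cv2.resize(t[90:240,80:280,::-1],(400,300),interpolation=cv2.INTER_CUBIC)
cv2.imwrite('pics/c2.png',np.vstack([np.hstack([wb,sc]),np.hstack([tc,tc*0])]))
```

```text
[0.62396589 0.19262056 0.31421201] [2.17248067e-01 1.17920746e-01 1.63941279e+00 6.44876937e-06
 1.36950923e+00 5.50794429e-01] 0.05536033815883364
```

View pics/c2.png

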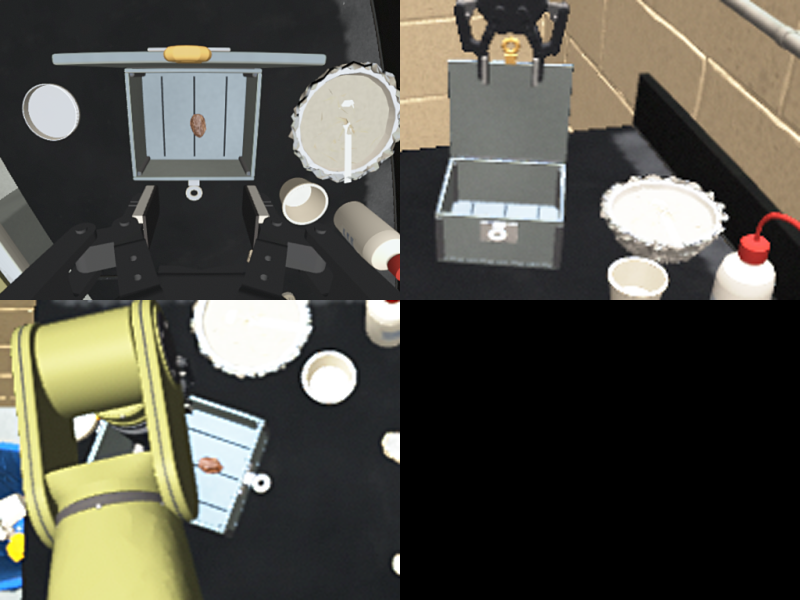

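The rock lies inside the case at wrist panel (198,125), and the lid is roughly upright. Next I'll work out the lid angle.

Run:
```python
from h import *
from scipy.optimize import least_squares
P={n:eyes.camera_params(n) for n in('top','side','wrist')}
q=[.6224,.2023,1.237]
def W(L):
    c,s=np.cos(q[2]),np.sin(q[2]); L=np.array(L)/1000; return np.array([q[0]+c*L[0]-s*L[1],q[1]+s*L[0]+c*L[1],L[2]])
def e(th,y,o): # o: out from underside
    return W([75+150*-np.cos(th)+o*np.sin(th),y,80+150*np.sin(th)+o*np.cos(th)])
obs=[('top',(120.3,180.5),86,5),('top',(146,115.8),-86,5),('side',(375/1.5625,125/1.5625),86,5),('side',(470/1.5625,130/1.5625),-86,5)]
f=lambda t:np.concatenate([proj(n,e(t[0],y,o),P[n])[0]-uv for n,uv,y,o in obs])
r=least_squares(f,[1.6]); print(r.x,f(r.x).reshape(-1,2).round(1).tolist())
t=r.x[0]; print('edge outer',e(t,0,10),'inner',e(t,0,0)); 
print('wrist proj of lid edge',(proj('wrist',[e(t,86,5),e(t,-86,5)],P['wrist'])/1.28).tolist())
print('eye wrist',onz('wrist',(194*1.28,190*1.28),.0685,P['wrist']), 'rim',[onz('wrist',(u*1.28,v*1.28),.08,P['wrist']).round(4).tolist() for u,v in((132,180),(254,180),(260,69),(126,69))])
print('rim model',[W(l).round(4).tolist() for l in((-75,85,80),(-75,-85,80),(75,-85,80),(75,85,80))])
s=manip.read_state();print(s['ee_pos'],s['tcp_rot'],s['time_s'])
```

```text
[1.57527509] [[0.4, -1.1], [0.3, -2.0], [-1.2, 0.4], [0.9, 0.0]]
edge outer [0.65046881 0.28324309 0.22995371] inner [0.64719252 0.27379513 0.2299985 ]
wrist proj of lid edge [[51.636162611303234, 53.126159438620256], [344.7357521416227, 52.884194691333064]]
eye wrist [0.58457652 0.11719088 0.0685    ] rim [[0.5118, 0.1646, 0.08], [0.6692, 0.1102, 0.08], [0.7142, 0.2472, 0.08], [0.5639, 0.2996, 0.08]]
rim model [[0.5175, 0.1593, 0.08], [0.6781, 0.1036, 0.08], [0.7273, 0.2453, 0.08], [0.5667, 0.301, 0.08]]
[0.62099673 0.19191073 0.30407318] [-2.55918311e+00 -1.82156235e+00  1.26037490e-03] 7.35
```

Run:
```python
from h import *
th=np.linspace(1.575,0,19); rho=.135
a=75-135*np.cos(th)+10*np.sin(th)+11; z=80+135*np.sin(th)+10*np.cos(th)+73
print(a[0],z[0],a[-1],z[-1])
for d in zip(np.diff(a)/100,-np.diff(z)/100): print('%.2f %.2f'%d)
p=eyes.camera_params('top'); print('cup',onz('top',(112,144),.07,p))
```

```text
96.56740585712095 287.9567706098915 -49.0 163.0
-0.12 -0.00
-0.12 0.01
-0.12 0.02
-0.12 0.03
-0.11 0.04
-0.11 0.05
-0.10 0.06
-0.10 0.06
-0.09 0.07
-0.09 0.08
-0.08 0.09
-0.07 0.09
-0.06 0.10
-0.05 0.11
-0.04 0.11
-0.03 0.11
-0.02 0.12
-0.01 0.12
cup [0.69642566 0.39557595 0.07      ]
```

Emit:
carry_out --moves '[{"translation": [0.15, -0.185, -0.155], "rotation": [0, 0, 0]}, {"translation": [0.15, -0.185, -0.155], "rotation": [0, 0, 0]}, {"translation": [0.32, 0, 0], "rotation": [0, 0, 0]}, {"translation": [0.32, 0, 0], "rotation": [0, 0, 0]}, {"translation": [0.32, 0, 0], "rotation": [0, 0, 0]}, {"translation": [0, 0, 0], "rotation": [0, 0, 0]}, {"translation": [0, 0, 0.235], "rotation": [0, 0, 0]}, {"translation": [0, 0, 0.235], "rotation": [0, 0, 0]}, {"translation": [0, 0, 0], "rotation": [0, 0, 0]}, {"translation": [0, 0, 0], "rotation": [0, 0, 0]}]' --jaw 0

```text
time_s: 8.35
ee_pos: [0.627, 0.3224, 0.2866]
tcp_rot: [-2.559, -1.821, 0.006]
ft_force: [0.4, -0.5, 0.2]
gripper_width: -0.0
grip_force: 0.0
```

Emit:
carry_out --moves '[{"translation": [-0.1, 0, 0], "rotation": [0, 0, 0]}, {"translation": [-0.1, 0, 0], "rotation": [0, 0, 0]}, {"translation": [-0.12, 0, 0], "rotation": [0, 0, 0]}, {"translation": [-0.12, 0, 0.01], "rotation": [0, 0, 0]}, {"translation": [-0.12, 0, 0.02], "rotation": [0, 0, 0]}, {"translation": [-0.12, 0, 0.03], "rotation": [0, 0, 0]}, {"translation": [-0.11, 0, 0.04], "rotation": [0, 0, 0]}, {"translation": [-0.11, 0, 0.05], "rotation": [0, 0, 0]}, {"translation": [-0.1, 0, 0.06], "rotation": [0, 0, 0]}, {"translation": [-0.1, 0, 0.06], "rotation": [0, 0, 0]}]'

```text
time_s: 9.35
ee_pos: [0.5913, 0.2183, 0.2608]
tcp_rot: [-2.56, -1.822, 0.0]
ft_force: [2.1, 2.5, 1.1]
gripper_width: -0.0005
grip_force: 1.0
```

Emit:
carry_out --moves '[{"translation": [-0.09, 0, 0.07], "rotation": [0, 0, 0]}, {"translation": [-0.09, 0, 0.08], "rotation": [0, 0, 0]}, {"translation": [-0.08, 0, 0.09], "rotation": [0, 0, 0]}, {"translation": [-0.07, 0, 0.09], "rotation": [0, 0, 0]}, {"translation": [-0.06, 0, 0.1], "rotation": [0, 0, 0]}, {"translation": [-0.05, 0, 0.11], "rotation": [0, 0, 0]}, {"translation": [-0.04, 0, 0.11], "rotation": [0, 0, 0]}, {"translation": [-0.03, 0, 0.11], "rotation": [0, 0, 0]}, {"translation": [-0.02, 0, 0.09], "rotation": [0, 0, 0]}, {"translation": [0, 0, 0.05], "rotation": [0, 0, 0]}]'

```text
time_s: 10.35
ee_pos: [0.5739, 0.1687, 0.1703]
tcp_rot: [-2.559, -1.821, 0.002]
ft_force: [-0.8, -1.7, 1.5]
gripper_width: -0.0001
grip_force: 0.7
```

Emit:
carry_out --moves '[{"translation": [0, 0, 0.03], "rotation": [0, 0, 0]}, {"translation": [0, 0, 0.03], "rotation": [0, 0, 0]}, {"translation": [0, 0, 0.02], "rotation": [0, 0, 0]}, {"translation": [0, 0, 0.02], "rotation": [0, 0, 0]}, {"translation": [0, 0, 0], "rotation": [0, 0, 0]}, {"translation": [0, 0, 0], "rotation": [0, 0, 0]}, {"translation": [0, 0, 0], "rotation": [0, 0, 0]}, {"translation": [0, 0, 0], "rotation": [0, 0, 0]}, {"translation": [0, 0, 0], "rotation": [0, 0, 0]}, {"translation": [0, 0, 0], "rotation": [0, 0, 0]}]'

```text
time_s: 11.35
ee_pos: [0.5742, 0.1692, 0.1617]
tcp_rot: [-2.559, -1.822, -0.0]
ft_force: [0.6, -0.1, -0.0]
gripper_width: -0.0002
grip_force: 0.0
```

Emit:
carry_out --moves '[{"translation": [0, 0, 0.02], "rotation": [0, 0, 0]}, {"translation": [0, 0, 0.02], "rotation": [0, 0, 0]}, {"translation": [0, 0, 0], "rotation": [0, 0, 0]}, {"translation": [0, 0, 0], "rotation": [0, 0, 0]}, {"translation": [0, 0, 0], "rotation": [0, 0, 0]}, {"translation": [0, 0, 0], "rotation": [0, 0, 0]}, {"translation": [0, 0, 0], "rotation": [0, 0, 0]}, {"translation": [0, 0, 0], "rotation": [0, 0, 0]}, {"translation": [0, 0, 0], "rotation": [0, 0, 0]}, {"translation": [0, 0, 0], "rotation": [0, 0, 0]}]'

```text
time_s: 12.35
ee_pos: [0.5746, 0.1692, 0.1605]
tcp_rot: [2.559, 1.822, -0.0]
ft_force: [-6.8, -1.8, 13.9]
gripper_width: 0.0001
grip_force: 6.7
```

Run:
```python
from h import *
print(manip.read_state()['ft_force'])
s=snap('side','s3')
cv2.imwrite('pics/c3.png',cv2.resize(s[90:210,200:360,::-1],(640,480),interpolation=cv2.INTER_CUBIC))
```

```text
[-6.83412118 -1.83438796 13.86136951]
```

View pics/c3.png

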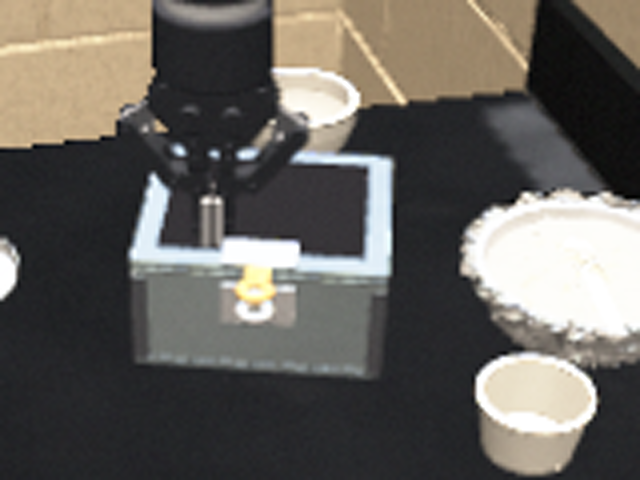

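The lid is closed, with the brass ring (255,285) above the steel ring (255,312), and the press force is a modest 14 N. Next I'll look at the rings from above on the way to the pin.

Emit:
carry_out --moves '[{"translation": [0, 0, -0.2], "rotation": [0, 0, 0]}, {"translation": [0, 0, -0.3], "rotation": [0, 0, 0]}, {"translation": [-0.17, 0.11, -0.2], "rotation": [0, 0, 0]}, {"translation": [-0.17, 0.11, 0], "rotation": [0, 0, 0]}, {"translation": [-0.17, 0.12, 0], "rotation": [0, 0, 0]}, {"translation": [0, 0, 0], "rotation": [0, 0, 0]}, {"translation": [0, 0, 0], "rotation": [0, 0, 0]}, {"translation": [0, 0, 0], "rotation": [0, 0, 0]}, {"translation": [0, 0, 0], "rotation": [0, 0, 0]}, {"translation": [0, 0, 0], "rotation": [0, 0, 0]}]' --jaw 40

```text
time_s: 13.4
ee_pos: [0.5895, 0.1105, 0.2275]
tcp_rot: [-2.558, -1.823, 0.0]
ft_force: [-0.5, -0.1, -0.6]
gripper_width: 0.0397
grip_force: 0.0
```

Run:
```python
from h import *
p=eyes.camera_params('wrist'); np.save('wp3.npy',p,allow_pickle=True)
s=manip.read_state(); print(s['ee_pos'],s['joint_velocities'].round(4))
w=snap('wrist','w3')
e=proj('wrist',[.5896,.108,.0845],p)[0]; print('pred brass',e)
x,y=(e-[67,50]).astype(int); print(x,y)
cv2.imwrite('pics/c4.png',cv2.resize(w[y:y+100,x:x+133,::-1],(798,600),interpolation=cv2.INTER_CUBIC))
```

```text
[0.58945965 0.11045345 0.22753212] [-0.0025 -0.0027 -0.0021 -0.0003 -0.0005 -0.0012]
pred brass [258.60979252 205.54706416]
191 155
```

View pics/c4.png

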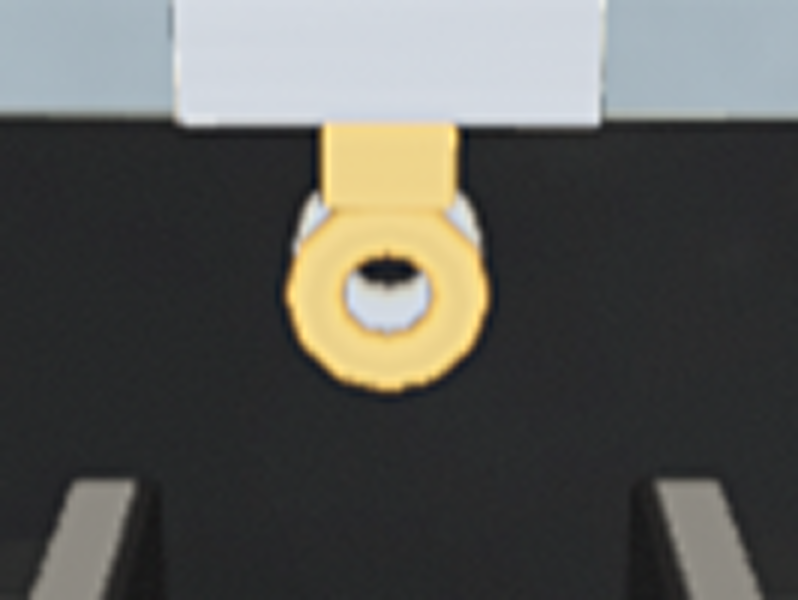

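The crop shows the brass ring centred at (388,294), with the lid edge level with the image, so the case yaw equals the tool yaw (71.0°). Now I'll compute the eye position and head to the stand.

Run:
```python
from h import *
p=np.load('wp3.npy',allow_pickle=True).item()
print('eye',onz('wrist',(255.25,203.6),.0848,p))
s=manip.read_state()
# view pose for the pin: tcp so that cam centre ray hits pin top
plan([.535,-.235,.30],Rdown(-55),10);
```

```text
eye [0.58777374 0.11039119 0.0848    ]
rot/row [-0.0, 0.0, 0.0399] deg 3.59
[-0.344, 0.061, -0.072]
[-0.34, 0.083, -0.073]
[-0.334, 0.104, -0.072]
[-0.327, 0.124, -0.073]
[-0.318, 0.145, -0.072]
[-0.308, 0.164, -0.072]
[-0.298, 0.184, -0.073]
[-0.286, 0.202, -0.072]
[-0.272, 0.219, -0.073]
[-0.258, 0.236, -0.072]
```

Run:
```python
from h import *
plan([.617,-.257,.25],Rdown(-55),10);
```

```text
rot/row [-0.0, 0.0, 0.0399] deg 3.59
[-0.338, 0.146, -0.022]
[-0.329, 0.167, -0.023]
[-0.317, 0.187, -0.022]
[-0.305, 0.207, -0.023]
[-0.291, 0.225, -0.022]
[-0.277, 0.243, -0.023]
[-0.261, 0.26, -0.022]
[-0.244, 0.276, -0.022]
[-0.227, 0.291, -0.023]
[-0.208, 0.304, -0.022]
```

Emit:
carry_out --moves '[{"translation": [-0.338, 0.146, -0.05], "rotation": [0, 0, 0.0399]}, {"translation": [-0.329, 0.167, -0.05], "rotation": [0, 0, 0.0399]}, {"translation": [-0.317, 0.187, -0.05], "rotation": [0, 0, 0.0399]}, {"translation": [-0.305, 0.207, -0.05], "rotation": [0, 0, 0.0399]}, {"translation": [-0.291, 0.225, -0.02], "rotation": [0, 0, 0.0399]}, {"translation": [-0.277, 0.243, 0], "rotation": [0, 0, 0.0399]}, {"translation": [-0.261, 0.26, 0], "rotation": [0, 0, 0.0399]}, {"translation": [-0.244, 0.276, 0], "rotation": [0, 0, 0.0399]}, {"translation": [-0.227, 0.291, 0], "rotation": [0, 0, 0.0399]}, {"translation": [-0.208, 0.304, 0], "rotation": [0, 0, 0.0399]}]' --jaw 85

```text
time_s: 14.45
ee_pos: [0.6169, -0.2588, 0.2497]
tcp_rot: [-2.997, -0.941, -0.0]
ft_force: [-0.1, -1.1, -0.1]
gripper_width: 0.085
grip_force: 0.0
```

Emit:
carry_out --moves '[{"translation": [0, 0, 0], "rotation": [0, 0, 0]}, {"translation": [0, 0, 0], "rotation": [0, 0, 0]}, {"translation": [0, 0, 0], "rotation": [0, 0, 0]}, {"translation": [0, 0, 0], "rotation": [0, 0, 0]}, {"translation": [0, 0, 0], "rotation": [0, 0, 0]}, {"translation": [0, 0, 0], "rotation": [0, 0, 0]}, {"translation": [0, 0, 0], "rotation": [0, 0, 0]}, {"translation": [0, 0, 0], "rotation": [0, 0, 0]}, {"translation": [0, 0, 0], "rotation": [0, 0, 0]}, {"translation": [0, 0, 0], "rotation": [0, 0, 0]}]'

```text
time_s: 15.45
ee_pos: [0.6168, -0.2576, 0.2497]
tcp_rot: [-2.996, -0.944, 0.0]
ft_force: [0.4, -0.3, -0.7]
gripper_width: 0.085
grip_force: 0.0
```

Run:
```python
from h import *
p=eyes.camera_params('wrist'); np.save('wp4.npy',p,allow_pickle=True)
s=manip.read_state(); print(s['ee_pos'],s['joint_positions'].round(3))
w=snap('wrist','w4')
e=proj('wrist',[[.56,-.297,.137],[.56,-.297,.082]],p); print('pred',e)
x,y=(e.mean(0)-[67,60]).astype(int); y=min(y,284); print(x,y)
cv2.imwrite('pics/c5.png',cv2.resize(w[y:y+100,x:x+133,::-1],(798,600),interpolation=cv2.INTER_CUBIC))
```

```text
[ 0.61684398 -0.25762461  0.2497157 ] [-0.476  0.201  1.657  0.     1.284  0.484]
pred [[256.82798695 305.76630208]
 [256.77407543 265.24454234]]
189 225
```

View pics/c5.png

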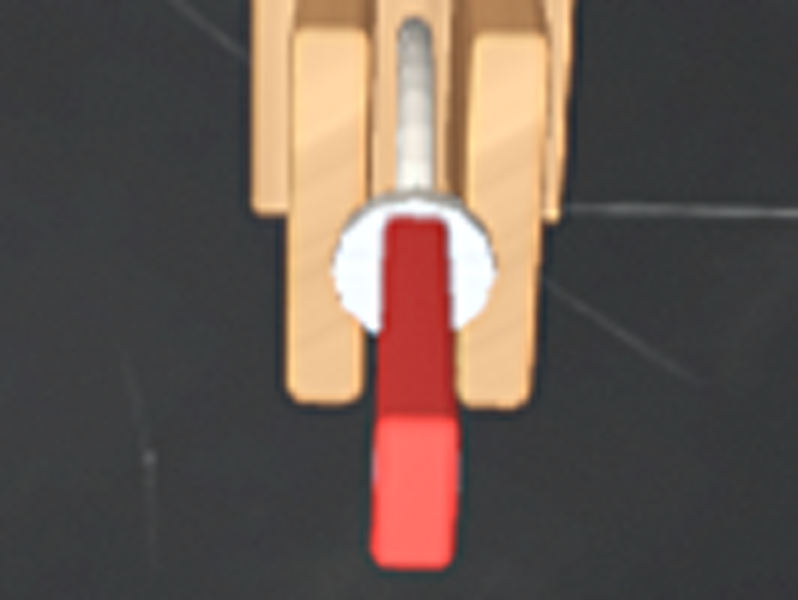

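The bar shows between the cheeks from (415,190) up to (413,20). The grip top is centred at (415,493) and the collar at (415,270). Now I'll decide which way it bulges and get the exact pose.

Run:
```python
from h import *
p=np.load('wp4.npy',allow_pickle=True).item()
f=lambda x,y,z:onz('wrist',(189+(x+.5)/6-.5,225+(y+.5)/6-.5),z,p)
g=f(414.5,493,.137); c=f(414.5,270,.087); print('grip',g,'collar',c)
for a,b in(((295,30),(287,400)),((371,30),(363,400)),((473,30),(457,405)),((547,30),(533,405))):
    A=f(*a,.082);B=f(*b,.082); d=A-B; print('len',np.linalg.norm(d),np.degrees(np.arctan2(d[1],d[0])),((A+B)/2)[:2])
for yaw in(34,214):
    a=np.radians(yaw); ph=np.linspace(0,np.pi/2,6)  # arc, centre (-35.4,-35.4), start angle 45deg
    xz=np.stack([-35.4+50*np.cos(np.pi/4-ph),-35.4+50*np.sin(np.pi/4-ph)],1)/1000
    X=np.stack([g[0]+xz[:,0]*np.cos(a),g[1]+xz[:,0]*np.sin(a),.082+xz[:,1]],1)
    uv=proj('wrist',X,p); print(yaw,((uv-[189,225]+.5)*6).round(0).tolist())
```

```text
grip [ 0.55963005 -0.29800444  0.137     ] collar [ 0.55937427 -0.29839326  0.087     ]
len 0.06302312604311462 32.638743908051914 [ 0.55289722 -0.28050507]
len 0.06297011127448573 33.44546969014258 [ 0.55938998 -0.28975437]
len 0.0638953070831798 33.43354391342143 [ 0.56734439 -0.30194219]
len 0.0638964541330243 34.49597831246296 [ 0.57372362 -0.31110728]
34 [[414.0, 250.0], [415.0, 154.0], [415.0, 81.0], [414.0, 39.0], [414.0, 28.0], [413.0, 44.0]]
214 [[414.0, 249.0], [412.0, 256.0], [412.0, 233.0], [412.0, 185.0], [412.0, 120.0], [413.0, 43.0]]
```

The visible bar (bright near the collar, dark extreme near y=20) matches yaw 34°, so pin +x points to azimuth about 33.5°. The pin is at (0.5595, -0.298). Next I'll grasp it.

Emit:
carry_out --moves '[{"translation": [-0.235, 0, 0], "rotation": [0, 0, 0.0167]}, {"translation": [-0.235, 0, 0], "rotation": [0, 0, 0]}, {"translation": [-0.23, 0, 0], "rotation": [0, 0, 0]}, {"translation": [0, 0, 0], "rotation": [0, 0, 0]}, {"translation": [0, 0, 0.15], "rotation": [0, 0, 0]}, {"translation": [0, 0, 0.2], "rotation": [0, 0, 0]}, {"translation": [0, 0, 0.2], "rotation": [0, 0, 0]}, {"translation": [0, 0, 0.17], "rotation": [0, 0, 0]}, {"translation": [0, 0, 0.12], "rotation": [0, 0, 0]}, {"translation": [0, 0, 0], "rotation": [0, 0, 0]}]' --jaw 40 --newtons 90

```text
time_s: 16.5
ee_pos: [0.558, -0.2957, 0.1627]
tcp_rot: [-3.005, -0.904, 0.005]
ft_force: [-0.9, 0.2, 0.0]
gripper_width: 0.0398
grip_force: 0.0
```

Run:
```python
from h import *
s=manip.read_state(); print(s['ee_pos'],s['tcp_rot'],s['ft_force'])
print(Ro.from_matrix(Rdown(-56.5)).as_rotvec())
```

```text
[ 0.55798591 -0.29572241  0.1626837 ] [-3.00479564 -0.90439392  0.00474215] [-0.89600596  0.23090928  0.02426508]
[3.00829915 0.90539528 0.        ]
```

Emit:
carry_out --moves '[{"translation": [0, 0.02, -0.03], "rotation": [0, 0, 0]}, {"translation": [0, 0, 0], "rotation": [0, 0, 0]}, {"translation": [0, 0, 0], "rotation": [0, 0, 0]}, {"translation": [0, 0, 0], "rotation": [0, 0, 0]}, {"translation": [0, 0, 0], "rotation": [0, 0, 0]}, {"translation": [0, 0, 0], "rotation": [0, 0, 0]}, {"translation": [0, 0, 0], "rotation": [0, 0, 0]}, {"translation": [0, 0, 0], "rotation": [0, 0, 0]}, {"translation": [0, 0, 0], "rotation": [0, 0, 0]}, {"translation": [0, 0, 0], "rotation": [0, 0, 0]}]' --jaw 0

```text
time_s: 17.5
ee_pos: [0.5609, -0.2991, 0.1707]
tcp_rot: [3.006, 0.904, 0.004]
ft_force: [1.0, -0.3, 5.4]
gripper_width: 0.009
grip_force: 87.8
```

Run:
```python
from h import *
s=manip.read_state(); print(s['ee_pos'],s['tcp_rot'],s['ft_force'],s['gripper_width'],s['joint_positions'].round(3))
```

```text
[ 0.56091644 -0.29905346  0.17073163] [3.00576686 0.90368164 0.00407777] [ 0.96798398 -0.30212788  5.44686205] 0.008966827354379805 [-0.574  0.205  1.793  0.     1.14   0.412]
```

Emit:
carry_out --moves '[{"translation": [0, 0, -0.05], "rotation": [0, 0, 0]}, {"translation": [0, 0, -0.15], "rotation": [0, 0, 0]}, {"translation": [0, 0, -0.2], "rotation": [0, 0, 0]}, {"translation": [0, 0, -0.2], "rotation": [0, 0, 0]}, {"translation": [0, 0, -0.2], "rotation": [0, 0, 0]}, {"translation": [0, 0, -0.2], "rotation": [0, 0, 0]}, {"translation": [0, 0, 0], "rotation": [0, 0, 0]}, {"translation": [0, 0, 0], "rotation": [0, 0, 0]}, {"translation": [0, 0, 0], "rotation": [0, 0, 0]}, {"translation": [0, 0, 0], "rotation": [0, 0, 0]}]'

```text
time_s: 18.5
ee_pos: [0.5593, -0.298, 0.2669]
tcp_rot: [-3.006, -0.904, 0.003]
ft_force: [0.0, -0.6, -0.3]
gripper_width: 0.0092
grip_force: 87.6
```

```bash
cat >> h.py <<'E'
EYE=np.array([.588,.1102,.0765]); YAW=np.radians(70.95); U=np.array([np.cos(YAW),np.sin(YAW),0]); V=np.array([-np.sin(YAW),np.cos(YAW),0]); Z=np.array([0,0,1.])
LZ=.0887; LX=-.0006
def pinpose(beta,dz=0,du=0,dv=0,c=.0497):
    b=np.radians(beta); C=EYE+U*(du-c)+V*dv+Z*dz
    O=C+.05*(np.cos(np.pi/4+b)*U+np.sin(np.pi/4+b)*Z)
    px=np.cos(b)*U+np.sin(b)*Z; pz=-np.sin(b)*U+np.cos(b)*Z
    R=np.stack([px,np.cross(-pz,px),-pz],1)
    return O+LZ*pz-LX*px,R
def pin_from_tcp(p,R):  # pin origin, tip, axes
    O=p+R@[LX,0,LZ]; return O,O+R[:,2]*.0707
E
python3 - <<'E'
from h import *
s=manip.read_state(); print(s['ee_pos'],s['gripper_width'])
p,R=pinpose(45,.06,-.0,0); print(p)
plan(p,R,18)
E
```

```text
[ 0.55928178 -0.29802134  0.26687226] 0.009230993838046857
[0.55144524 0.00433746 0.24964464]
rot/row [0.009, 0.0268, -0.022] deg 3.22
[0.089, -0.142, 0.01]
[0.093, -0.14, 0.016]
[0.098, -0.135, 0.021]
[0.101, -0.132, 0.028]
[0.104, -0.128, 0.034]
[0.107, -0.124, 0.04]
[0.109, -0.119, 0.046]
[0.111, -0.115, 0.053]
[0.113, -0.11, 0.059]
[0.114, -0.105, 0.065]
[0.114, -0.101, 0.072]
[0.115, -0.095, 0.077]
[0.115, -0.091, 0.084]
[0.114, -0.085, 0.09]
[0.113, -0.08, 0.096]
[0.111, -0.074, 0.102]
[0.11, -0.07, 0.107]
[0.107, -0.064, 0.113]
```

Emit:
carry_out --moves '[{"translation": [0.089, -0.142, 0.01], "rotation": [0.009, 0.0268, -0.022]}, {"translation": [0.093, -0.14, 0.016], "rotation": [0.009, 0.0268, -0.022]}, {"translation": [0.098, -0.135, 0.021], "rotation": [0.009, 0.0268, -0.022]}, {"translation": [0.101, -0.132, 0.028], "rotation": [0.009, 0.0268, -0.022]}, {"translation": [0.104, -0.128, 0.034], "rotation": [0.009, 0.0268, -0.022]}, {"translation": [0.107, -0.124, 0.04], "rotation": [0.009, 0.0268, -0.022]}, {"translation": [0.109, -0.119, 0.046], "rotation": [0.009, 0.0268, -0.022]}, {"translation": [0.111, -0.115, 0.053], "rotation": [0.009, 0.0268, -0.022]}, {"translation": [0.113, -0.11, 0.059], "rotation": [0.009, 0.0268, -0.022]}, {"translation": [0.114, -0.105, 0.065], "rotation": [0.009, 0.0268, -0.022]}]'

```text
time_s: 19.5
ee_pos: [0.5551, -0.1296, 0.2577]
tcp_rot: [-2.532, -1.281, -0.52]
ft_force: [0.5, -0.7, -0.7]
gripper_width: 0.0092
grip_force: 87.5
```

Emit:
carry_out --moves '[{"translation": [0.114, -0.101, 0.072], "rotation": [0.009, 0.0268, -0.022]}, {"translation": [0.115, -0.095, 0.077], "rotation": [0.009, 0.0268, -0.022]}, {"translation": [0.115, -0.091, 0.084], "rotation": [0.009, 0.0268, -0.022]}, {"translation": [0.114, -0.085, 0.09], "rotation": [0.009, 0.0268, -0.022]}, {"translation": [0.113, -0.08, 0.096], "rotation": [0.009, 0.0268, -0.022]}, {"translation": [0.111, -0.074, 0.102], "rotation": [0.009, 0.0268, -0.022]}, {"translation": [0.11, -0.07, 0.107], "rotation": [0.009, 0.0268, -0.022]}, {"translation": [0.107, -0.064, 0.113], "rotation": [0.009, 0.0268, -0.022]}, {"translation": [0, 0, 0], "rotation": [0, 0, 0]}, {"translation": [0, 0, 0], "rotation": [0, 0, 0]}]'

```text
time_s: 20.5
ee_pos: [0.5518, 0.0039, 0.2502]
tcp_rot: [-2.079, -1.484, -0.861]
ft_force: [0.0, -0.1, 0.3]
gripper_width: 0.0086
grip_force: 87.6
```

Run:
```python
from h import *
s=manip.read_state(); R=Ro.from_rotvec(s['tcp_rot']).as_matrix(); print(s['ee_pos'],s['joint_positions'].round(3))
p1,R1=pinpose(45,.06); print('err',s['ee_pos']-p1,np.degrees(Ro.from_matrix(R1.T@R).as_rotvec()))
plan(*pinpose(45,.032),4)
```

```text
[0.55181069 0.00387084 0.2501518 ] [-0.358 -0.061  2.037  0.821  1.304 -0.313]
err [ 0.00036546 -0.00046662  0.00050716] [-0.025618   -0.06488897 -0.09856283]
rot/row [0.0001, 0.0002, 0.0003] deg 0.03
[-0.05, -0.001, 0.051]
[-0.05, -0.002, 0.051]
[-0.049, -0.001, 0.051]
[-0.05, -0.001, 0.051]
```

Emit:
carry_out --moves '[{"translation": [-0.05, -0.001, 0.051], "rotation": [0, 0, 0]}, {"translation": [-0.05, -0.001, 0.051], "rotation": [0, 0, 0]}, {"translation": [-0.05, -0.001, 0.051], "rotation": [0, 0, 0]}, {"translation": [-0.05, -0.001, 0.051], "rotation": [0, 0, 0]}, {"translation": [-0.05, -0.001, 0.051], "rotation": [0, 0, 0]}, {"translation": [0, 0, 0], "rotation": [0, 0, 0]}, {"translation": [0, 0, 0], "rotation": [0, 0, 0]}, {"translation": [0, 0, 0], "rotation": [0, 0, 0]}, {"translation": [0, 0, 0], "rotation": [0, 0, 0]}, {"translation": [0, 0, 0], "rotation": [0, 0, 0]}]'

```text
time_s: 21.5
ee_pos: [0.552, 0.0044, 0.2157]
tcp_rot: [-2.078, -1.485, -0.864]
ft_force: [0.0, 0.3, -0.8]
gripper_width: 0.0087
grip_force: 87.6
```

Run:
```python
from h import *
s=manip.read_state(); R=Ro.from_rotvec(s['tcp_rot']).as_matrix()
p1,R1=pinpose(45,.025); print('err',(s['ee_pos']-p1).round(4))
O,T=pin_from_tcp(s['ee_pos'],R); B=EYE+[0,0,.008]
P={n:eyes.camera_params(n) for n in('wrist','side','top')}
w=snap('wrist','w5');sd=snap('side','s5');t=snap('top','t5')
out=[]
for n,im,zf,W,H in(('wrist',w,6,400,600),('side',sd,8,400,600)):
    e=proj(n,[T,B,O],P[n]); print(n,'T,B,O',e.round(1).tolist())
    x,y=((e[0]+e[1])/2-[W/zf/2,H/zf/2]).astype(int); x=min(max(x,0),512-W//zf-1);y=min(max(y,0),384-H//zf)
    c=cv2.resize(im[y:y+H//zf,x:x+W//zf,::-1],(W,H),interpolation=cv2.INTER_CUBIC); print(n,x,y,'scale',W/(W//zf),'T,B,O in crop',((e-[x,y]+.5)*[W/(W//zf),H/(H//zf)]).round(0).tolist())
    out.append(c)
cv2.imwrite('pics/c6.png',np.hstack(out)); np.save('P6.npy',P,allow_pickle=True)
```

```text
err [0.0005 0.0001 0.001 ]
wrist T,B,O [[257.2, 196.6], [256.1, 206.6], [257.5, 236.7]]
wrist 223 151 scale 6.0606060606060606 T,B,O in crop [[210.0, 277.0], [204.0, 336.0], [212.0, 517.0]]
side T,B,O [[263.4, 157.0], [263.0, 162.9], [262.1, 151.5]]
side 238 122 scale 8.0 T,B,O in crop [[207.0, 284.0], [204.0, 331.0], [197.0, 240.0]]
```

View pics/c6.png

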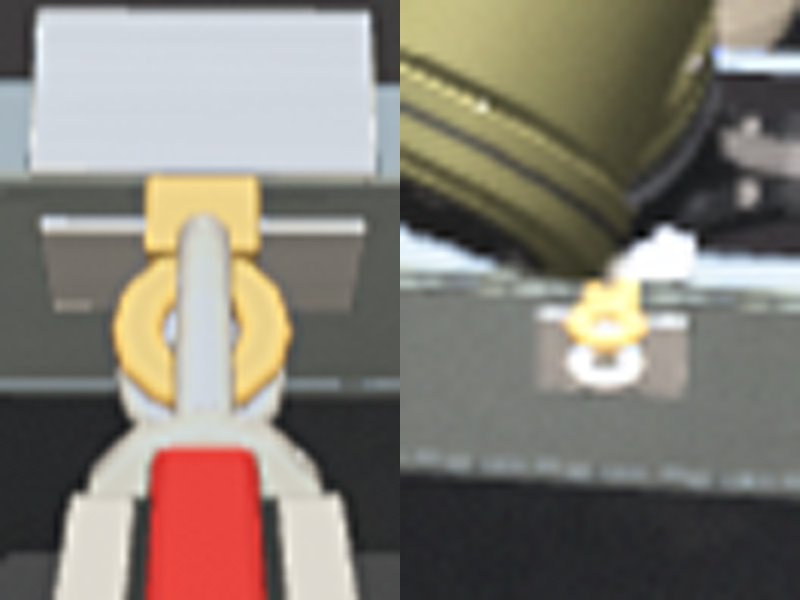

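In the wrist crop the brass ring is at (203,330), against a prediction of (204,336). The bar is centred at x≈205, so it lines up sideways within about 0.5 mm, and its upper outline is at y≈213. Next I'll check the radial fit against the model.

Run:
```python
from h import *
P=np.load('P6.npy',allow_pickle=True).item(); s=manip.read_state(); R=Ro.from_rotvec(s['tcp_rot']).as_matrix()
O=s['ee_pos']+R@[LX,0,LZ]; px,pz=R[:,0],-R[:,2]
ph=np.linspace(-np.pi/4,np.pi/4,40); 
for r in(.047,.05,.053):
    X=O+(-.0354+r*np.cos(ph))[:,None]*px+(-.0354+r*np.sin(ph))[:,None]*pz
    c=(proj('wrist',X,P['wrist'])-[223,151]+.5)*6.06; i=c[:,1].argmin(); print(r,c[i].round(0),np.degrees(ph[i]))
# collar disc outline extreme (top of collar far edge)
for z in(0,.005):
    print('collar',((proj('wrist',O+.012*px+z*pz,P['wrist'])-[223,151]+.5)*6.06).round(0))
print('grip base', ((proj('wrist',np.array([O+.011*px+.005*pz+y*R[:,1] for y in(-.005,.005)]),P['wrist'])-[223,151]+.5)*6.06).round(0).tolist())
# sensitivity: shift 1mm along pin x, z and rot 1deg
b=lambda O,px,pz:((proj('wrist',O+(-.0354+.053*np.cos(.3))*px+(-.0354+.053*np.sin(.3))*pz,P['wrist'])-[223,151]+.5)*6.06)[0]
b0=b(O,px,pz);print('d/dx',b(O+.001*px,px,pz)-b0,'d/dz',b(O+.001*pz,px,pz)-b0)
e=lambda d:((proj('wrist',EYE+[0,0,.008]+d,P['wrist'])-[223,151]+.5)*6.06)[0]
print('ring d/du',e(.001*U)-e(0*U))
```

```text
0.047 [210. 264.] -19.615384615384617
0.05 [210. 239.] -17.30769230769231
0.053 [210. 213.] -17.30769230769231
collar [[211. 407.]]
collar [[211. 429.]]
grip base [[156.0, 439.0], [266.0, 439.0]]
d/dx [ 8.62274923e-03 -9.17403955e+00] d/dz [0.02687637 3.31636405]
ring d/du [ 0.01126915 -6.51751599]
```

```bash
sed -i 's/def pinpose(beta,dz=0,du=0,dv=0/def pinpose(beta,dz=0,du=.0007,dv=.0003/' h.py
python3 - <<'E'
from h import *
plan(*pinpose(45,.010),6)
EOF=0
E
```

```text
rot/row [0.0002, -0.0, 0.0004] deg 0.04
[-0.018, -0.001, 0.019]
[-0.018, -0.002, 0.019]
[-0.018, -0.001, 0.02]
[-0.018, -0.001, 0.019]
[-0.019, -0.001, 0.019]
[-0.018, -0.001, 0.019]
```

Emit:
carry_out --moves '[{"translation": [-0.018, -0.001, 0.019], "rotation": [0, 0, 0]}, {"translation": [-0.018, -0.001, 0.019], "rotation": [0, 0, 0]}, {"translation": [-0.018, -0.001, 0.019], "rotation": [0, 0, 0]}, {"translation": [-0.018, -0.001, 0.019], "rotation": [0, 0, 0]}, {"translation": [-0.018, -0.001, 0.019], "rotation": [0, 0, 0]}, {"translation": [-0.018, -0.001, 0.019], "rotation": [0, 0, 0]}, {"translation": [0, 0, 0], "rotation": [0, 0, 0]}, {"translation": [0, 0, 0], "rotation": [0, 0, 0]}, {"translation": [0, 0, 0], "rotation": [0, 0, 0]}, {"translation": [0, 0, 0], "rotation": [0, 0, 0]}]'

```text
time_s: 22.65
ee_pos: [0.5516, 0.005, 0.1998]
tcp_rot: [-2.078, -1.485, -0.864]
ft_force: [0.5, 0.2, -1.4]
gripper_width: 0.0087
grip_force: 87.6
```

Run:
```python
from h import *
s=manip.read_state(); print((s['ee_pos']-pinpose(45,.010)[0]).round(4),s['ft_force'],s['moment'])
plan(*pinpose(45,.0),5)
```

```text
[ 0.0002 -0.0001  0.0001] [ 0.50315968  0.16161894 -1.39441285] [-0.44530592  0.14707151 -0.02871424]
rot/row [0.0002, -0.0, 0.0004] deg 0.04
[-0.014, -0.0, 0.014]
[-0.014, -0.001, 0.015]
[-0.015, -0.0, 0.014]
[-0.014, -0.001, 0.015]
[-0.014, -0.0, 0.014]
```

Emit:
carry_out --moves '[{"translation": [-0.014, 0, 0.014], "rotation": [0, 0, 0]}, {"translation": [-0.014, -0.001, 0.015], "rotation": [0, 0, 0]}, {"translation": [-0.014, 0, 0.014], "rotation": [0, 0, 0]}, {"translation": [-0.014, -0.001, 0.015], "rotation": [0, 0, 0]}, {"translation": [-0.014, 0, 0.014], "rotation": [0, 0, 0]}, {"translation": [0, 0, 0], "rotation": [0, 0, 0]}, {"translation": [0, 0, 0], "rotation": [0, 0, 0]}, {"translation": [0, 0, 0], "rotation": [0, 0, 0]}, {"translation": [0, 0, 0], "rotation": [0, 0, 0]}, {"translation": [0, 0, 0], "rotation": [0, 0, 0]}]'

```text
time_s: 23.65
ee_pos: [0.5514, 0.0052, 0.1897]
tcp_rot: [-2.078, -1.485, -0.864]
ft_force: [-0.8, -0.0, -1.6]
gripper_width: 0.0087
grip_force: 87.6
```

```bash
cat >> h.py <<'E'
def arc(b0,b1,n,**k):
    s=manip.read_state(); p=s['ee_pos'];R=Ro.from_rotvec(s['tcp_rot']).as_matrix()
    for b in np.linspace(b0,b1,n+1)[1:]:
        p1,R1=pinpose(b,**k); t=(R.T@(p1-p)/.1).round(3); r=(Ro.from_matrix(R.T@R1).as_rotvec()/(np.pi/2)).round(4)
        print(t.tolist(),r.tolist()); p=p+R@t*.1; R=R@Ro.from_rotvec(r*np.pi/2).as_matrix()
E
python3 - <<'E'
from h import *
s=manip.read_state(); print((s['ee_pos']-pinpose(45,0)[0]).round(4),s['ft_force'],s['moment'])
arc(45,15,9)
E
```

```text
[0.     0.0001 0.    ] [-0.79088473 -0.00462152 -1.64003741] [-0.42928965  0.11881015 -0.01964409]
[0.071, 0.0, 0.022] [0.001, -0.0372, 0.002]
[0.071, 0.0, 0.023] [-0.0, -0.037, 0.0]
[0.072, 0.0, 0.023] [-0.0, -0.0371, 0.0]
[0.071, 0.0, 0.023] [-0.0, -0.037, 0.0]
[0.072, 0.0, 0.023] [-0.0, -0.037, 0.0]
[0.071, 0.0, 0.023] [-0.0, -0.0371, 0.0]
[0.072, 0.0, 0.023] [-0.0, -0.037, 0.0]
[0.072, 0.0, 0.023] [-0.0, -0.0371, 0.0]
[0.071, 0.0, 0.024] [-0.0, -0.037, 0.0]
```

Emit:
carry_out --moves '[{"translation": [0.071, 0, 0.022], "rotation": [0.001, -0.0372, 0.002]}, {"translation": [0.071, 0, 0.023], "rotation": [0, -0.037, 0]}, {"translation": [0.072, 0, 0.023], "rotation": [0, -0.037, 0]}, {"translation": [0.071, 0, 0.023], "rotation": [0, -0.037, 0]}, {"translation": [0.072, 0, 0.023], "rotation": [0, -0.037, 0]}, {"translation": [0, 0, 0], "rotation": [0, 0, 0]}, {"translation": [0, 0, 0], "rotation": [0, 0, 0]}, {"translation": [0, 0, 0], "rotation": [0, 0, 0]}, {"translation": [0, 0, 0], "rotation": [0, 0, 0]}, {"translation": [0, 0, 0], "rotation": [0, 0, 0]}]'

```text
time_s: 24.65
ee_pos: [0.5625, 0.0378, 0.2022]
tcp_rot: [-2.279, -1.622, -0.575]
ft_force: [-0.4, -0.7, -0.3]
gripper_width: 0.0088
grip_force: 87.6
```

Run:
```python
from h import *
s=manip.read_state(); b=45-5*3.333; print((s['ee_pos']-pinpose(b,0)[0]).round(4),s['ft_force'],s['moment'])
arc(b,-6,10)
```

```text
[-0.0003 -0.0004 -0.0005] [-0.39952028 -0.70068021 -0.34704095] [-0.33410419  0.06034241  0.01167548]
[0.081, 0.002, 0.022] [-0.0004, -0.0384, -0.0007]
[0.073, -0.0, 0.024] [0.0, -0.0381, -0.0]
[0.074, -0.0, 0.023] [0.0, -0.0382, -0.0]
[0.074, -0.0, 0.024] [0.0, -0.0381, -0.0]
[0.073, -0.0, 0.024] [0.0, -0.0382, -0.0]
[0.074, -0.0, 0.024] [0.0, -0.0381, -0.0]
[0.074, -0.0, 0.023] [0.0, -0.0382, -0.0]
[0.073, -0.0, 0.024] [0.0, -0.0381, -0.0]
[0.074, -0.0, 0.024] [0.0, -0.0382, -0.0]
[0.074, -0.0, 0.024] [0.0, -0.0381, -0.0]
```

Emit:
carry_out --moves '[{"translation": [0.081, 0.002, 0.022], "rotation": [0, -0.0384, -0.0007]}, {"translation": [0.073, 0, 0.024], "rotation": [0, -0.0381, 0]}, {"translation": [0.074, 0, 0.023], "rotation": [0, -0.0381, 0]}, {"translation": [0.074, 0, 0.024], "rotation": [0, -0.0381, 0]}, {"translation": [0.073, 0, 0.024], "rotation": [0, -0.0381, 0]}, {"translation": [0.074, 0, 0.024], "rotation": [0, -0.0381, 0]}, {"translation": [0.074, 0, 0.023], "rotation": [0, -0.0381, 0]}, {"translation": [0, 0, 0], "rotation": [0, 0, 0]}, {"translation": [0, 0, 0], "rotation": [0, 0, 0]}, {"translation": [0, 0, 0], "rotation": [0, 0, 0]}]'

```text
time_s: 25.65
ee_pos: [0.5804, 0.089, 0.2031]
tcp_rot: [-2.521, -1.797, -0.096]
ft_force: [0.8, -0.8, -0.7]
gripper_width: 0.009
grip_force: 87.6
```

Run:
```python
from h import *
s=manip.read_state(); b=28.33-7*3.433; print(b,(s['ee_pos']-pinpose(b,0)[0]).round(4),s['ft_force'],s['moment'])
arc(b,-16,6)
```

```text
4.2989999999999995 [-0.     -0.0001  0.0002] [ 0.8098661  -0.82913079 -0.67329675] [-0.03169188  0.04246266  0.07209966]
[0.073, -0.0, 0.026] [-0.0002, -0.0382, 0.0002]
[0.073, -0.0, 0.023] [-0.0, -0.0376, 0.0]
[0.072, -0.0, 0.024] [-0.0, -0.0376, 0.0]
[0.073, -0.0, 0.023] [-0.0, -0.0376, 0.0]
[0.072, -0.0, 0.023] [-0.0, -0.0376, 0.0]
[0.073, -0.0, 0.024] [-0.0, -0.0376, 0.0]
```

Emit:
carry_out --moves '[{"translation": [0.073, 0, 0.026], "rotation": [0, -0.0382, 0]}, {"translation": [0.073, 0, 0.023], "rotation": [0, -0.0376, 0]}, {"translation": [0.072, 0, 0.024], "rotation": [0, -0.0376, 0]}, {"translation": [0.073, 0, 0.023], "rotation": [0, -0.0376, 0]}, {"translation": [0.072, 0, 0.023], "rotation": [0, -0.0376, 0]}, {"translation": [0.073, 0, 0.024], "rotation": [0, -0.0376, 0]}, {"translation": [0, 0, 0], "rotation": [0, 0, 0]}, {"translation": [0, 0, 0], "rotation": [0, 0, 0]}, {"translation": [0, 0, 0], "rotation": [0, 0, 0]}, {"translation": [0, 0, 0], "rotation": [0, 0, 0]}]'

```text
time_s: 26.65
ee_pos: [0.5944, 0.1288, 0.1865]
tcp_rot: [2.411, 1.718, -0.338]
ft_force: [0.0, -0.2, -0.1]
gripper_width: 0.0088
grip_force: 87.6
```

Run:
```python
from h import *
s=manip.read_state(); b=-16; print(b,(s['ee_pos']-pinpose(b,0)[0]).round(4),s['ft_force'],s['moment'],s['joint_positions'].round(2))
arc(b,-27,7)
```

```text
-16 [ 0.0002 -0.0002  0.0006] [ 0.04852164 -0.23043082 -0.11298927] [ 0.18353198 -0.04370636  0.07733263] [ 0.2   0.2   1.78 -0.25  1.31  0.62]
[0.037, -0.003, 0.016] [0.0004, -0.0176, -0.0002]
[0.034, 0.0, 0.011] [0.0, -0.0174, 0.0]
[0.033, 0.0, 0.01] [0.0, -0.0175, 0.0]
[0.034, 0.0, 0.01] [0.0, -0.0175, 0.0]
[0.034, 0.0, 0.01] [0.0, -0.0174, 0.0]
[0.034, 0.0, 0.011] [0.0, -0.0175, 0.0]
[0.034, 0.0, 0.01] [0.0, -0.0174, 0.0]
```

Still no contact force. I'll go on to about β=-24 and watch the force.

Emit:
carry_out --moves '[{"translation": [0.037, -0.002, 0.014], "rotation": [0, -0.0176, 0]}, {"translation": [0.034, 0, 0.011], "rotation": [0, -0.0174, 0]}, {"translation": [0.034, 0, 0.01], "rotation": [0, -0.0174, 0]}, {"translation": [0.034, 0, 0.01], "rotation": [0, -0.0174, 0]}, {"translation": [0.034, 0, 0.01], "rotation": [0, -0.0174, 0]}, {"translation": [0, 0, 0], "rotation": [0, 0, 0]}, {"translation": [0, 0, 0], "rotation": [0, 0, 0]}, {"translation": [0, 0, 0], "rotation": [0, 0, 0]}, {"translation": [0, 0, 0], "rotation": [0, 0, 0]}, {"translation": [0, 0, 0], "rotation": [0, 0, 0]}]'

```text
time_s: 27.65
ee_pos: [0.599, 0.1432, 0.1754]
tcp_rot: [2.327, 1.66, -0.491]
ft_force: [-0.1, -0.2, -0.3]
gripper_width: 0.0088
grip_force: 87.6
```

Run:
```python
from h import *
s=manip.read_state(); b=-23.85; print(b,(s['ee_pos']-pinpose(b,0)[0]).round(4),s['ft_force'],s['moment'])
O,T=pin_from_tcp(s['ee_pos'],Ro.from_rotvec(s['tcp_rot']).as_matrix()); print((O-EYE)@np.stack([U,V,Z],1),(T-EYE)[2])
arc(b,-27,3)
```

```text
-23.85 [0.0001 0.0007 0.    ] [-0.14216565 -0.17187138 -0.29862645] [ 0.24325176 -0.05954507  0.01267658]
[-0.00167446  0.00032143  0.01807333] -0.046577924734563306
[0.016, 0.001, 0.01] [0.0006, -0.0114, 0.0003]
[0.023, 0.0, 0.007] [-0.0, -0.0117, -0.0]
[0.022, 0.0, 0.006] [-0.0, -0.0116, -0.0]
```

Emit:
carry_out --moves '[{"translation": [0.016, 0, 0.01], "rotation": [0, -0.0114, 0]}, {"translation": [0.022, 0, 0.007], "rotation": [0, -0.0116, 0]}, {"translation": [0, 0, 0], "rotation": [0, 0, 0]}, {"translation": [0, 0, 0], "rotation": [0, 0, 0]}, {"translation": [0, 0, 0], "rotation": [0, 0, 0]}, {"translation": [0, 0, 0], "rotation": [0, 0, 0]}, {"translation": [0, 0, 0], "rotation": [0, 0, 0]}, {"translation": [0, 0, 0], "rotation": [0, 0, 0]}, {"translation": [0, 0, 0], "rotation": [0, 0, 0]}, {"translation": [0, 0, 0], "rotation": [0, 0, 0]}]'

```text
time_s: 28.65
ee_pos: [0.5999, 0.1459, 0.1721]
tcp_rot: [2.304, 1.644, -0.531]
ft_force: [0.4, -2.0, 0.3]
gripper_width: 0.0087
grip_force: 88.1
```

Emit:
carry_out --moves '[{"translation": [0, 0, 0], "rotation": [0, 0, 0]}, {"translation": [0, 0, 0], "rotation": [0, 0, 0]}, {"translation": [0, 0, 0], "rotation": [0, 0, 0]}, {"translation": [0, 0, 0], "rotation": [0, 0, 0]}, {"translation": [0, 0, 0], "rotation": [0, 0, 0]}, {"translation": [0, 0, -0.1], "rotation": [0, 0, 0]}, {"translation": [0, 0, -0.2], "rotation": [0, 0, 0]}, {"translation": [0, 0, -0.3], "rotation": [0, 0, 0]}, {"translation": [0, 0, -0.3], "rotation": [0, 0, 0]}, {"translation": [0, 0, -0.3], "rotation": [0, 0, 0]}]' --jaw 45

```text
time_s: 29.65
ee_pos: [0.6171, 0.1964, 0.2818]
tcp_rot: [2.304, 1.644, -0.53]
ft_force: [-0.6, -0.6, -0.2]
gripper_width: 0.0449
grip_force: 0.0
```

Emit:
carry_out --moves '[{"translation": [0, 0, 0], "rotation": [0, 0, 0]}, {"translation": [0, 0, 0], "rotation": [0, 0, 0]}, {"translation": [0, 0, 0], "rotation": [0, 0, 0]}, {"translation": [0, 0, 0], "rotation": [0, 0, 0]}, {"translation": [0, 0, 0], "rotation": [0, 0, 0]}, {"translation": [0, 0, 0], "rotation": [0, 0, 0]}, {"translation": [0, 0, 0], "rotation": [0, 0, 0]}, {"translation": [0, 0, 0], "rotation": [0, 0, 0]}, {"translation": [0, 0, 0], "rotation": [0, 0, 0]}, {"translation": [0, 0, 0], "rotation": [0, 0, 0]}]'

```text
time_s: 30.65
ee_pos: [0.6169, 0.1957, 0.28]
tcp_rot: [2.304, 1.644, -0.531]
ft_force: [0.3, -0.6, -0.6]
gripper_width: 0.0453
grip_force: 0.0
```

Run:
```python
from h import *
w=snap('wrist','w7');sd=snap('side','s7');t=snap('top','t7')
a=cv2.resize(w[:,:,::-1],(400,300),interpolation=cv2.INTER_AREA)
b=cv2.resize(sd[115:205,210:330,::-1],(400,300),interpolation=cv2.INTER_CUBIC)
e=proj('wrist',EYE+[0,0,.03])[0]; x=int(min(max(e[0]-66,0),378)); y=int(min(max(e[1]-50,0),283))
c=cv2.resize(w[y:y+100,x:x+133,::-1],(400,300),interpolation=cv2.INTER_CUBIC)
d=cv2.resize(t[:,:,::-1],(400,300),interpolation=cv2.INTER_AREA)
cv2.imwrite('pics/c7.png',np.vstack([np.hstack([a,b]),np.hstack([c,d])]))
```

```text
(no output)
```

View pics/c7.png

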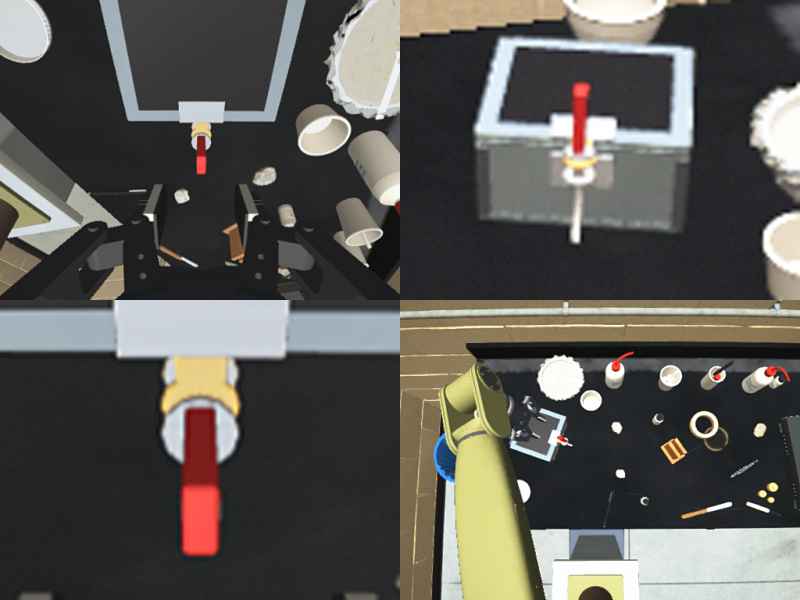

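The side panel shows the pin through both rings. Its collar sits on the brass ring (580,160), its tip hangs below at (575,240), and the lid is shut. The bystander objects haven't moved and the gripper is clear, so I'll hand the job in.

```bash
python3 -c "
from workcell import finish_job
print(finish_job())"
```

```text
the job is handed in; nothing more can be done
None
```

The rock is in the case, the lid is closed, and the pin is through both rings and released with its collar resting on the upper ring; the job was handed in at about 31 s of the 72 s limit, and no verdict came back.

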